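# Take the used filter out of a bench fume absorber

### The job

Squeeze the two snap tabs of the fume absorber's clip-on cover together, lift the cover straight off the sloping face and lay it flat on the dark work pad, tabs up and wholly on the pad. Then pull the used filter out by its rib and set it down flat in the open waste box, rib up. Put both things down rather than dropping them, and leave everything else on the bench where it is.

Things in the scene. Friction and masses are not known exactly. Their poses are not given: they have to be found in the camera images.
- absorber: Fixed grey bench fume absorber, 240 deep, 150 wide: an open filter well (inside 124 up the slope x 104 wide, 62 deep) whose face, 170 x 150, slopes 30 degrees from level and looks up and towards the unit's own -x (roughly the robot); an upright fan module, 90 tall, stands behind it (+x). Origin on the bench under the centre of the face, z up.
- cover_seat (a point): Centre of the sloping face, 105 above the absorber's origin, where the cover's origin lies while clipped on. Round it stands a neck (136 up the slope x 116 outside, 6 wall, 12 tall); the cover's skirt fits over it with 3 to spare all round. Inside the neck, at its upper and lower side, a lug 50 wide reaches in to 54 from the centre and holds a tab's hook.
- cover: Loose off-white louvred plastic cover, 150 (its x, up the slope) x 130 (its y) x 21 tall, skirt all round, open below, about 0.2 kg. Origin at the centre of the skirt's underside; z is the outward normal of its top, leaning 30 degrees towards the robot while clipped on. It comes off only along its z with both tabs pressed in, and is clear of neck and lugs after 15.
- tabs_mid (a point): Point midway between the two tabs, on the cover's z axis at z = 45: put the TCP here, tool along the cover's z, fingers closing along its x. The tabs are upright black ribbed plates facing each other along x, 6 thick, 40 wide (y), from z = 21 to z = 58; 60 over both, 42 when pressed fully in. A small block between them rises to z = 33.
- tab_up (a joint): Travel of the up-slope tab towards the centre: 0 = sprung out (hook caught under its lug), 0.009 m = fully in; the hook is free beyond about 0.0065. Spring: 3.5 N to start, about 10 N fully in; springs back when let go.
- tab_low (a joint): The same for the down-slope tab.
- filter: Loose used filter in the well under the cover, about 0.2 kg: a white block 96 (x) x 90 (y) x 30 tall with brown pleated top and an upright white rib in the middle of the top. Origin at the centre of its underside, z through the rib, x up the slope; tilted 30 degrees like the cover while in the well. Pull it along its z; clear of the neck after 80.
- rib_mid (a point): Point in the filter's rib, on its z axis at z = 54: put the TCP here, fingers closing along the filter's x. The rib is 16 thick (x), 60 long (y), from z = 30 to z = 60; in the well its top is 2 below the face and 46 from the lugs on either side.
- pad: Fixed dark rubber work pad lying on the bench, 220 (x) x 200 (y) x 4 thick. Origin at the centre of its underside. To the left or the right of the absorber.
- waste_box: Fixed open grey plastic box, 200 (x) x 170 (y) x 50 tall, wall and floor 5. Origin at the centre of its underside. On the other side of the absorber from the pad.
- solder_spool: Bystander, loose, to be left alone: aluminium spool, 60 across, 50 tall, standing. Origin at the underside or middle of its length.
- flux_bottle: Bystander, loose, to be left alone: amber bottle, 40 across, 95 tall, standing. Origin at the underside or middle of its length.
- driver: Bystander, loose, to be left alone: screwdriver with black handle, 160 long, lying. Origin at the underside or middle of its length.
- tape_roll: Bystander, loose, to be left alone: ring of paper tape, 70 across, 20 tall, lying. Origin at the underside or middle of its length.
- phone: Bystander, loose, to be left alone: black phone, 75 x 150 x 8, lying. Origin at the underside or middle of its length.
- brush_cup: Bystander, loose, to be left alone: white ceramic cup, 66 across, 80 tall, standing. Origin at the underside or middle of its length.
Not all that is in view belongs to the job. What is shaped like the cover but orange or red is not meant.

How it is judged:
By the outcome, as a careful person would: the job done as asked, in the order asked, and still so for the second after the job is handed in, with the robot touching nothing.
It also fails if it takes over 61 s, if anything falls off the work surface, if the arm or the gripper's body presses on something with over 40 N, if the wrist force passes 120 N, or if a joint passes its speed limit or range.

### The arm

A 7-joint arm with a two-finger parallel gripper is mounted at the origin on the work surface. World frame = base frame: x ahead of the robot, y to its left, z up, the work surface at z = 0. Lengths are in m, angles in rad, forces in N, time in s.
With the tool pointing down it reaches from about 0.35 to 0.9 m from the base axis. Payload 8.1 kg.
Tool frame: the origin (TCP) lies between the finger pads, 19 mm behind the fingertips; this is the grasp point; z points along the fingers, y is the line along which they close (so a half turn about z gives the same grasp; the last joint's range is limited). The gripper opens to 85 mm and grips with 20 to 120 N. Pads are 22 mm wide; open, the fingers measure 114 mm over their backs; the gripper's body (76 mm by 85 mm) begins 54 mm behind the grasp point. The pads swing forward as they close: fully open they stand 13 mm farther back than shut.
Start: joints at [1.193, 0.434, 0.025, 1.573, -0.012, 1.134, -0.075], TCP at [0.17, -0.602, 0.25] pointing down, gripper open.
Joint ranges: [-2.62, 2.62], [-0.44, 2.09], [-1.27, 1.32], [0.08, 2.57], [-1.32, 4.46], [0.12, 2], [-2.74, 2.74]. Speed limits (rad/s): [2.22, 2.22, 3.01, 3.01, 3.14, 3.14, 3.14].

### API

Orientations are given as a unit quaternion [w, x, y, z].
In Python, from plant import manip gives the robot as it stands.
- The arm moves only by the shell command python3 -m handwheel 'ROWS' [FORCE]. ROWS is rows parted by semicolons, their numbers by spaces, 1 to 20 of them, each of 7 numbers: a rotation vector rx, ry, rz in rad, then dx, dy, dz in m, then the finger opening in m; each row is the pose to reach, as a shift and turn from the pose commanded when the command began, along the tool's axes at that moment; what a row does not reach only later rows make up. A row lasts 1/8 s, in which the tool goes at most 0.0625 m and 0.188 rad, less where a joint would pass 70% of its speed; a pose out of reach is approached as far as the arm can. The fingers move at their own pace and stop on an object; FORCE is the grip in N (left out, the last holds). Time passes only in rows, so rows that do not move let the fingers close. It prints the time, the measured TCP pose, the force, the opening and the grip force at its end.
- manip.get_obs(): the state, without advancing time (a new reading comes with each control period).
- manip.capture(name): name is "scene" or "top"; returns a dict with "img" (480x640x3 uint8, red, green, blue), "intrinsics" (3x3 intrinsics, pixels), "eye" and "orientation" of the camera in the world. Camera axes: x right, y up, looking along -z (the intrinsics and any distortion apply to the point x, -y, -z); pixel columns grow to the right and rows downward; lengths in m; the calibration is good to about 2 mm. A picture is of the moment at which its call begins. There is no depth.
- manip.sign_off(): hands the job in; it is judged then, once.
The state is a dict: "t": time; "qpos": joint angles; "joint_velocities": joint speeds; "effort": joint torques, N m; "tool_pos": TCP position; "ee_rot": TCP orientation; "contact_force": force on the tool from outside, world axes, zero at the start; "torque": the same for the moment, N m; "finger_gap": finger opening in m; "finger_force": force on a finger pad.
Only numpy, scipy, OpenCV 4.12 (cv2) and the standard library are available. Lean on these libraries where they do the work, as an engineer would, in place of code of your own. Each camera call takes 0.05 s, during which the arm holds its last target. There are 200 camera calls.

## Working session

There is one attempt and no reset: what is moved stays moved. The work goes in short steps, Python scripts to look and compute and a shell command to move; the robot and the scene stay as the last step left them, time stands still between calls to the robot, and variables do not carry over. Pictures are saved under pics/ and viewed, at most 10 in all, crops included, and the job is handed in when it is done.

```bash
mkdir -p pics; ls
python3 - <<'E'
from plant import manip
import cv2,numpy as np,pickle
o=manip.get_obs();print({k:np.round(v,3) for k,v in o.items()})
d={}
for n in("scene","top"):
    c=manip.capture(n);d[n]=c;cv2.imwrite(f"pics/{n}0.png",c["img"][:,:,::-1]);print({k:v for k,v in c.items() if k!="img"})
pickle.dump(d,open("c0.pkl","wb"))
E
```

```text
pics
{'t': np.float64(0.0), 'qpos': array([ 1.193,  0.435,  0.025,  1.574, -0.012,  1.134, -0.075]), 'joint_velocities': array([-0.001, -0.001,  0.002,  0.001,  0.   , -0.001, -0.002]), 'effort': array([-0.0000e+00, -6.7046e+01,  1.0240e+00, -3.1621e+01,  1.5000e-02,
        1.2000e-02, -0.0000e+00]), 'tool_pos': array([ 0.169, -0.601,  0.249]), 'ee_rot': array([-0.001,  0.991,  0.137, -0.   ]), 'contact_force': array([ 0.579, -0.356,  0.631]), 'torque': array([-0.041, -0.026, -0.014]), 'finger_force': np.float64(0.0), 'finger_gap': np.float64(0.085)}
{'intrinsics': array([[533.71664921,   0.        , 312.33293561],
       [  0.        , 533.71664921, 246.69238639],
       [  0.        ,   0.        ,   1.        ]]), 'eye': array([1.3859302 , 0.21786476, 1.18344843]), 'orientation': array([0.56553305, 0.21508265, 0.29249198, 0.74051351])}
{'intrinsics': array([[473.40896824,   0.        , 317.76401918],
       [  0.        , 473.40896824, 236.91812385],
       [  0.        ,   0.        ,   1.        ]]), 'eye': array([ 0.37291838, -0.08484717,  1.33872816]), 'orientation': array([-0.70633276, -0.03702577,  0.01720705,  0.70670152])}
```

View pics/scene0.png

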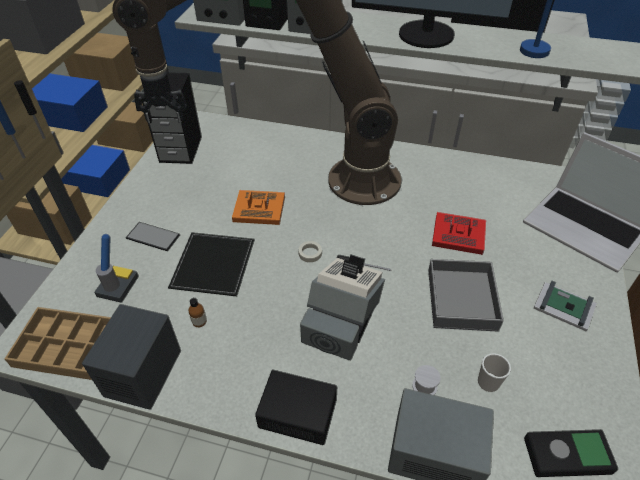

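View pics/top0.png

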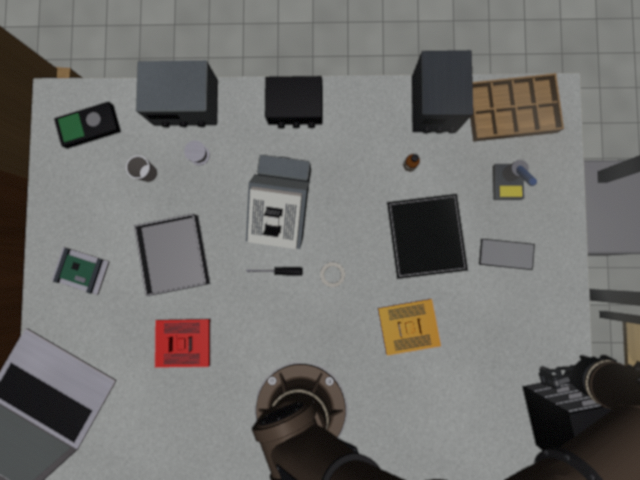

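The top view (up = +x, left = +y) shows the absorber with the off-white cover at about (273,215) px. The pad is at (427,236), the waste box at (172,254), the driver at (275,271) and the tape at (332,273). The orange and red decoys are at (408,326) and (182,343). Next I'll measure from masks.

```bash
cat > h.py <<'E'
import numpy as np,cv2,pickle
from scipy.spatial.transform import Rotation as R
def rot(q): return R.from_quat(np.roll(q,-1)).as_matrix()
def ray(c,p):
    K=c["intrinsics"];d=np.array([(p[0]-K[0,2])/K[0,0],-(p[1]-K[1,2])/K[1,1],-1.])
    return c["eye"],rot(c["orientation"])@d
def plane(c,p,z):
    e,d=ray(c,p);return e+d*(z-e[2])/d[2]
def tri(c1,p1,c2,p2):
    e1,d1=ray(c1,p1);e2,d2=ray(c2,p2)
    s=np.linalg.lstsq(np.c_[d1,-d2],e2-e1,rcond=None)[0]
    a=e1+d1*s[0];b=e2+d2*s[1];return (a+b)/2,np.linalg.norm(a-b)
def proj(c,P):
    v=rot(c["orientation"]).T@(np.asarray(P)-c["eye"]);K=c["intrinsics"]
    return np.array([K[0,2]+K[0,0]*v[0]/-v[2],K[1,2]-K[1,1]*v[1]/-v[2]])
E
python3 - <<'E'
from h import *
d=pickle.load(open("c0.pkl","rb"));s,t=d["scene"],d["top"]
def comp(c,roi,f):
    x0,y0,x1,y1=roi;im=c["img"][y0:y1,x0:x1].astype(int);m=f(im).astype(np.uint8)
    n,l,st,ce=cv2.connectedComponentsWithStats(m)
    out=[]
    for i in np.argsort(-st[1:,4])[:3]+1:
        q=cv2.minAreaRect(np.argwhere(l==i)[:,::-1].astype(np.float32));out.append((st[i,4],ce[i]+[x0,y0],q[1],cv2.boxPoints(q)+[x0,y0]))
    return out
dark=lambda im:im.max(2)<60
pd=comp(t,(375,180,480,290),dark)[0]
print("pad",pd[0]);P=np.array([plane(t,p,.004) for p in pd[3]]);print(P.round(3),P.mean(0).round(3),np.linalg.norm(P-np.roll(P,1,0),axis=1))
ps=comp(s,(155,220,265,305),dark)[0];P=np.array([plane(s,p,.004) for p in ps[3]]);print("pad scene",plane(s,ps[1],.004))
bx=t["img"][200:305,125:220].copy();A=cv2.resize(bx,None,fx=4,fy=4,interpolation=cv2.INTER_CUBIC)
B=cv2.resize(t["img"][150:255,235:320],None,fx=4,fy=4,interpolation=cv2.INTER_CUBIC)
C=cv2.resize(s["img"][245:350,295:395],None,fx=4,fy=4,interpolation=cv2.INTER_CUBIC)
im=np.hstack([B[:420],C[:420]]);cv2.imwrite("pics/crop1.png",im[:,:,::-1]);cv2.imwrite("pics/box.png",A[:,:,::-1])
for n,c,roi in(("top",t,(258,195,292,240)),("sc",s,(335,250,370,282))):
    for o in comp(c,roi,lambda im:im.max(2)<50): print(n,o[0],o[1].round(1),np.round(o[2],1))
E
```

```text
pad 5102
[[ 0.572 -0.244  0.004]
 [ 0.598 -0.439  0.004]
 [ 0.385 -0.463  0.004]
 [ 0.359 -0.27   0.004]] [ 0.479 -0.354  0.004] [0.21505266 0.19684483 0.21453805 0.19434988]
pad scene [ 0.48879603 -0.35143402  0.004     ]
top 119 [271.8 230.3] [14.7  8.5]
top 74 [274.2 211.9] [14.6  7.1]
sc 285 [352.4 265.3] [26.6 20.9]
sc 1 [342. 258.] [0. 0.]
```

View pics/crop1.png

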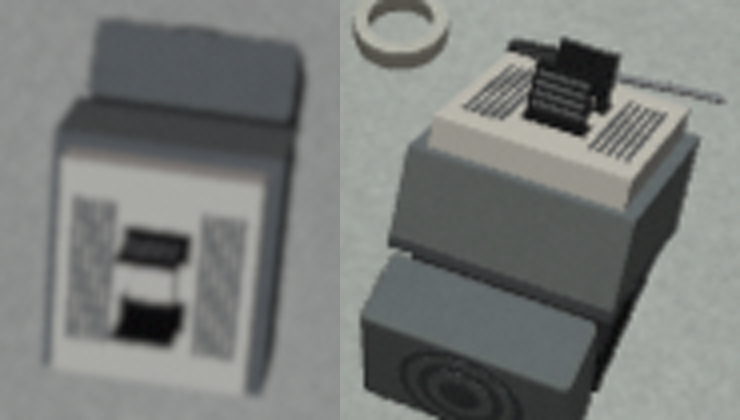

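View pics/box.png

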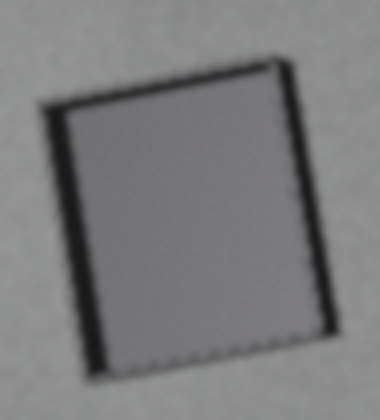

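Run:
```python
from h import *
d=pickle.load(open("c0.pkl","rb"));s,t=d["scene"],d["top"]
tc=lambda x,y:(235+x/4,150+y/4)
sc=lambda x,y:(295+(x-340)/4,245+y/4)
lo,hi=.1057,.1607
for n,c,pts in(("top",t,[(tc(66,160),hi),(tc(265,187),hi),(tc(248,393),lo),(tc(52,367),lo)]),("scene",s,[(sc(630,178),hi),(sc(433,124),hi),(sc(512,55),lo),(sc(688,108),lo)])):
    P=np.array([plane(c,p,z) for p,z in pts]);print(n,P.round(4).tolist())
    print(" edges",np.linalg.norm(P-np.roll(P,-1,0),axis=1).round(3),"centre",P.mean(0).round(4))
    for a,b in((2,1),(3,0)): v=P[b]-P[a];print(" yaw up",np.arctan2(v[1],v[0]).round(3))
    for a,b in((1,0),(2,3)): v=P[b]-P[a];print(" yaw y",np.arctan2(-v[0],v[1]).round(3))
# pad outer corners
bc=lambda x,y:(125+x/4,200+y/4)
for z1,z2 in((.05,.05),(.05,0)):
    P=np.array([plane(t,bc(45,104),z1),plane(t,bc(288,60),z2),plane(t,bc(338,335),z2),plane(t,bc(90,378),z1)]);print("box",P.round(3).tolist(),np.linalg.norm((P-np.roll(P,-1,0))[:,:2],axis=1).round(3),P.mean(0).round(3))
# tabs triangulate: tops in scene; box in scene by colour
S=cv2.resize(s["img"][250:335,420:510],None,fx=5,fy=5,interpolation=cv2.INTER_CUBIC);S2=cv2.resize(s["img"][225:300,160:265],None,fx=4,fy=4,interpolation=cv2.INTER_CUBIC)
o=np.zeros((425,880,3),np.uint8);o[:425,:450]=S;o[:300,450:870]=S2;cv2.imwrite("pics/crop2.png",cv2.resize(o[:,:,::-1],None,fx=.9,fy=.9))
```

```text
top [[0.5826, 0.1157, 0.1607], [0.5649, -0.0102, 0.1607], [0.4381, 0.004, 0.1057], [0.4553, 0.1328, 0.1057]]
 edges [0.127 0.139 0.13  0.14 ] centre [0.5103 0.0606 0.1332]
 yaw up -0.111
 yaw up -0.133
 yaw y -0.14
 yaw y -0.133
scene [[0.5852, 0.1208, 0.1607], [0.5752, -0.0053, 0.1607], [0.4602, 0.0183, 0.1057], [0.4754, 0.1406, 0.1057]]
 edges [0.127 0.13  0.123 0.124] centre [0.524  0.0686 0.1332]
 yaw up -0.202
 yaw up -0.179
 yaw y -0.079
 yaw y -0.124
box [[0.503, 0.454, 0.05], [0.533, 0.285, 0.05], [0.344, 0.247, 0.05], [0.315, 0.417, 0.05]] [0.171 0.193 0.173 0.192] [0.424 0.351 0.05 ]
box [[0.503, 0.454, 0.05], [0.539, 0.299, 0.0], [0.343, 0.26, 0.0], [0.315, 0.417, 0.05]] [0.159 0.2   0.16  0.192] [0.425 0.357 0.025]
```

Run:
```python
from h import *
d=pickle.load(open("c0.pkl","rb"));s,t=d["scene"],d["top"]
a=cv2.resize(s["img"][250:300,312:390],None,fx=10,fy=10,interpolation=cv2.INTER_CUBIC)[:, :780]
b=cv2.resize(t["img"][183:253,243:303],None,fx=6,fy=6,interpolation=cv2.INTER_CUBIC)
o=np.zeros((600,800,3),np.uint8)
a=cv2.resize(a,None,fx=.56,fy=.56) # 5.6 px
o[:280,:436]=a[:280,:436];o[:420,438:798]=b
e=cv2.resize(s["img"][255:335,422:507],None,fx=3.5,fy=3.5,interpolation=cv2.INTER_CUBIC);o[300:580,:297]=e
for x in range(0,436,56): cv2.line(o,(x,0),(x,5),(255,0,0),1)
cv2.imwrite("pics/crop3.png",o[:,:,::-1])
```

```text
Traceback (most recent call last):
ValueError: could not broadcast input array from shape (280,298,3) into shape (280,297,3)
```

Run:
```python
from h import *
d=pickle.load(open("c0.pkl","rb"));s,t=d["scene"],d["top"]
z=lambda im,f:cv2.resize(im,None,fx=f,fy=f,interpolation=cv2.INTER_CUBIC)
a=z(s["img"][250:300,312:390],5);b=z(t["img"][183:253,243:303],6);e=z(s["img"][255:335,422:507],4)
o=np.zeros((600,800,3),np.uint8)
o[:250,:390]=a;o[:420,438:798]=b;o[260:580,:340]=e
cv2.imwrite("pics/crop3.png",o[:,:,::-1])
```

```text
(no output)
```

View pics/crop3.png

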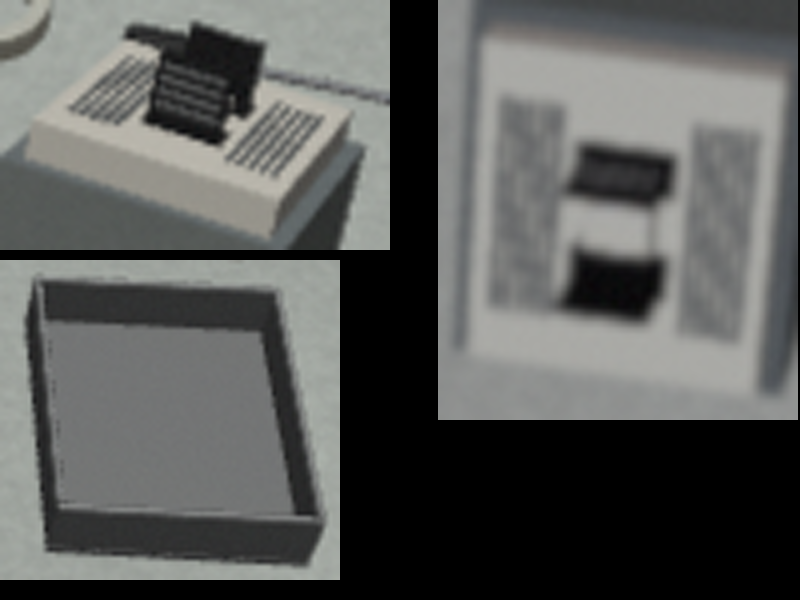

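Run:
```python
from h import *
d=pickle.load(open("c0.pkl","rb"));s,t=d["scene"],d["top"]
tc=lambda x,y:(243+(x-438)/6-.42,183+y/6-.42)
sc=lambda x,y:(312+x/5-.4,250+y/5-.4)
S=[sc(275,207),sc(38,112),sc(125,40),sc(352,107)];T=[tc(481,40),tc(785,77),tc(757,392),tc(470,356)]
for a,b in zip(S,T): P,e=tri(s,a,t,b);print("corner",P.round(4),round(e,4))
Q=np.array([tri(s,a,t,b)[0] for a,b in zip(S,T)]);print(np.linalg.norm(Q-np.roll(Q,-1,0),axis=1).round(3),Q.mean(0).round(4))
lo,hi=.1057,.1607
for n,c,p in(("s",s,S),("t",t,T)):
    P=np.array([plane(c,q,z) for q,z in zip(p,(hi,hi,lo,lo))]);v=P[0]+P[1]-P[2]-P[3];w=P[0]+P[3]-P[1]-P[2]
    print(n,P.mean(0).round(4),np.linalg.norm(P-np.roll(P,-1,0),axis=1).round(3),np.arctan2(v[1],v[0]).round(3),np.arctan2(-w[0],w[1]).round(3))
    print("  lowmid",((P[2]+P[3])/2).round(4),"himid",((P[0]+P[1])/2).round(4))
bs=lambda x,y:(422+x/4-.4,255+(y-260)/4-.4)
P=np.array([plane(s,bs(*q),.05) for q in((325,520),(45,512),(35,280),(278,290))]);print("box",P.round(3).tolist(),P.mean(0).round(4),np.linalg.norm(P-np.roll(P,-1,0),axis=1).round(3))
# tab tops
q,e=tri(s,sc(190,112),t,tc(620,175));print(q,e)
```

```text
corner [0.5858 0.1201 0.1554] 0.0021
corner [ 0.567  -0.0068  0.1661] 0.0033
corner [0.44   0.0093 0.0856] 0.0011
corner [0.4559 0.1375 0.0862] 0.0022
[0.129 0.151 0.129 0.148] [0.5122 0.065  0.1233]
s [0.5204 0.0667 0.1332] [0.129 0.12  0.127 0.132] -0.179 -0.169
  lowmid [0.4646 0.0768 0.1057] himid [0.5762 0.0566 0.1607]
t [0.5117 0.0631 0.1332] [0.129 0.141 0.127 0.141] -0.108 -0.126
  lowmid [0.447  0.0701 0.1057] himid [0.5764 0.0561 0.1607]
box [[0.505, 0.463, 0.05], [0.545, 0.29, 0.05], [0.349, 0.259, 0.05], [0.314, 0.424, 0.05]] [0.4281 0.359  0.05  ] [0.177 0.198 0.168 0.194]
[0.52915751 0.06370515 0.14409416] 0.0012356146082935168
```

The triangulated corner heights come out at 0.086 and 0.161, as they should. The edges measure 150 and 129, so the pose holds: cover origin (0.5226, 0.0636, 0.105), yaw −0.132.

```bash
cat >> h.py <<'E'
from plant import manip
PSI=-.132;O=np.array([.5226,.0636,.105])
def frame(psi,tilt):  # cover-like frame: columns x,y,z
    return (R.from_euler('z',psi)*R.from_euler('y',-tilt)).as_matrix()
F=frame(PSI,np.pi/6)
def tool(Fr): # tool z=-z, tool y=+x
    return np.c_[np.cross(Fr[:,0],-Fr[:,2]),Fr[:,0],-Fr[:,2]]
def go(p,Rt):
    o=manip.get_obs();A=rot(o["ee_rot"])
    rv=R.from_matrix(A.T@Rt).as_rotvec();d=A.T@(np.asarray(p)-o["tool_pos"])
    print("rv",rv.round(3),"d",d.round(4),"|rv|",np.linalg.norm(rv).round(3),"|d|",np.linalg.norm(d).round(3))
def st():
    o=manip.get_obs();print({k:np.round(v,3).tolist() for k,v in o.items() if k in("t","qpos","tool_pos","ee_rot","contact_force","finger_gap","finger_force")})
E
python3 - <<'E'
from h import *
print(F[:,2]);go(O+F[:,2]*.17,tool(F))
E
```

```text
[-0.49565032  0.0658085   0.8660254 ]
rv [-0.464  0.304 -1.136] d [ 0.4422 -0.5776 -0.0021] |rv| 1.264 |d| 0.727
```

```bash
T="-0.464 0.304 -1.136 0.4422 -0.5776 -0.0021 0.085"; python3 -m handwheel '-0.464 0.304 -1.136 0.4422 -0.5776 -0.0021 0.085;-0.464 0.304 -1.136 0.4422 -0.5776 -0.0021 0.085;-0.464 0.304 -1.136 0.4422 -0.5776 -0.0021 0.085;-0.464 0.304 -1.136 0.4422 -0.5776 -0.0021 0.085;-0.464 0.304 -1.136 0.4422 -0.5776 -0.0021 0.085;-0.464 0.304 -1.136 0.4422 -0.5776 -0.0021 0.085;-0.464 0.304 -1.136 0.4422 -0.5776 -0.0021 0.085;-0.464 0.304 -1.136 0.4422 -0.5776 -0.0021 0.085;-0.464 0.304 -1.136 0.4422 -0.5776 -0.0021 0.085;-0.464 0.304 -1.136 0.4422 -0.5776 -0.0021 0.085;-0.464 0.304 -1.136 0.4422 -0.5776 -0.0021 0.085;-0.464 0.304 -1.136 0.4422 -0.5776 -0.0021 0.085;-0.464 0.304 -1.136 0.4422 -0.5776 -0.0021 0.085;-0.464 0.304 -1.136 0.4422 -0.5776 -0.0021 0.085' 40
python3 - <<'E'
from h import *
go(O+F[:,2]*.17,tool(F));go(O+F[:,2]*.045,tool(F));st()
E
```

```text
t: 1.85
tool_pos: [0.4252, 0.0573, 0.2469]
ee_rot: [0.187, 0.729, 0.639, 0.157]
contact_force: [-0.4, -1.3, -0.2]
finger_gap: 0.0851
finger_force: 0.0
rv [-0.03   0.01   0.004] d [0.019  0.0121 0.0002] |rv| 0.031 |d| 0.023
rv [-0.03   0.01   0.004] d [0.0202 0.0158 0.1252] |rv| 0.031 |d| 0.128
{'t': 1.85, 'qpos': [0.927, -0.09, -1.248, 2.305, 0.331, 0.446, -0.739], 'tool_pos': [0.425, 0.057, 0.247], 'ee_rot': [0.187, 0.729, 0.639, 0.157], 'contact_force': [-0.399, -1.257, -0.204], 'finger_force': 0.0, 'finger_gap': 0.085}
```

```bash
python3 -m handwheel '-0.03 0.01 0.004 0.019 0.012 0 0.085;-0.03 0.01 0.004 0.019 0.012 0 0.085;-0.03 0.01 0.004 0.019 0.012 0 0.085'
python3 - <<'E'
from h import *
go(O+F[:,2]*.17,tool(F));st()
E
```

```text
t: 2.22
tool_pos: [0.4374, 0.0741, 0.252]
ee_rot: [0.194, 0.726, 0.637, 0.17]
contact_force: [0.2, 0.4, -0.4]
finger_gap: 0.085
finger_force: 0.0
rv [-0.002 -0.001  0.001] d [0.0008 0.0008 0.0002] |rv| 0.002 |d| 0.001
{'t': 2.225, 'qpos': [0.852, -0.05, -1.254, 2.292, 0.498, 0.46, -0.948], 'tool_pos': [0.437, 0.074, 0.252], 'ee_rot': [0.194, 0.726, 0.637, 0.17], 'contact_force': [0.212, 0.428, -0.436], 'finger_force': 0.0, 'finger_gap': 0.085}
```

```bash
python3 -m handwheel '0 0 0 0.001 0.001 0.04 0.085;0 0 0 0.001 0.001 0.075 0.085;0 0 0 0.001 0.001 0.075 0.085'
python3 - <<'E'
from h import *
go(O+F[:,2]*.045,tool(F));st()
c=manip.capture("scene");t=manip.capture("top");pickle.dump([c,t],open("c1.pkl","wb"))
z=lambda im,f:cv2.resize(im,None,fx=f,fy=f,interpolation=cv2.INTER_CUBIC)
cv2.imwrite("pics/near.png",np.hstack([z(c["img"][210:310,300:400],4),z(t["img"][160:260,230:320],4)])[:,:,::-1])
E
```

```text
t: 2.6
tool_pos: [0.4762, 0.0685, 0.1864]
ee_rot: [0.194, 0.727, 0.636, 0.169]
contact_force: [0.5, -0.9, -0.0]
finger_gap: 0.085
finger_force: 0.0
rv [-0.002  0.002 -0.001] d [ 0.0013 -0.0002  0.0488] |rv| 0.003 |d| 0.049
{'t': 2.6, 'qpos': [0.529, 0.258, -1.103, 2.33, 1.197, 0.577, -1.652], 'tool_pos': [0.476, 0.069, 0.186], 'ee_rot': [0.194, 0.727, 0.636, 0.169], 'contact_force': [0.521, -0.893, -0.021], 'finger_force': 0.0, 'finger_gap': 0.085}
```

View pics/near.png

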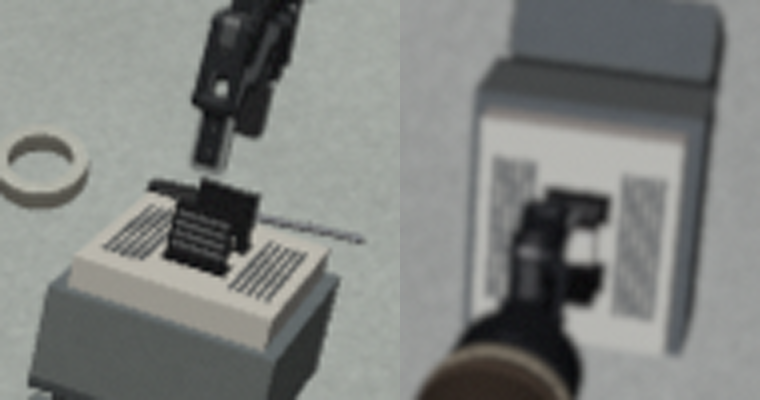

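The scene view shows the upper finger's tip at crop (210,165), above the tabs at (170–260, 180–270). I'll check that the predicted tab pixels match the picture, then descend.

```bash
python3 - <<'E'
from h import *
c,t=pickle.load(open("c1.pkl","rb"))
for y in(-.02,.02):
  for x,z in((.03,.058),(.03,.021),(-.03,.058)):
    P=O+F@[x,y,z];print(x,y,z,((proj(c,P)-[300,210])*4).round(0),((proj(t,P)-[230,160])*4+[400,0]).round(0))
E
python3 -m handwheel '0 0 0 0.001 0 0.02 0.085;0 0 0 0.001 0 0.036 0.085;0 0 0 0.001 0 0.049 0.085;0 0 0 0.001 0 0.049 0.085'
python3 - <<'E'
from h import *
go(O+F[:,2]*.045,tool(F));st()
E
```

```text
0.03 -0.02 0.058 [173. 201.] [597. 221.]
0.03 -0.02 0.021 [161. 254.] [606. 199.]
-0.03 -0.02 0.058 [200. 176.] [591. 307.]
0.03 0.02 0.058 [233. 219.] [533. 213.]
0.03 0.02 0.021 [220. 273.] [544. 191.]
-0.03 0.02 0.058 [258. 193.] [529. 299.]
t: 3.2
tool_pos: [0.5002, 0.0671, 0.1459]
ee_rot: [0.194, 0.727, 0.636, 0.17]
contact_force: [-0.8, 0.8, 0.7]
finger_gap: 0.0848
finger_force: 0.0
rv [-0.001  0.001 -0.   ] d [-0.0005 -0.0008  0.0017] |rv| 0.001 |d| 0.002
{'t': 3.2, 'qpos': [0.42, 0.388, -1.012, 2.337, 1.432, 0.625, -1.86], 'tool_pos': [0.5, 0.067, 0.146], 'ee_rot': [0.194, 0.727, 0.636, 0.17], 'contact_force': [-0.782, 0.836, 0.677], 'finger_force': 0.0, 'finger_gap': 0.085}
```

```bash
python3 -m handwheel '0 0 0 0 -0.001 0.0015 0.06;0 0 0 0 -0.001 0.0015 0.036;0 0 0 0 -0.001 0.0015 0.036;0 0 0 0 -0.001 0.0015 0.036;0 0 0 0 -0.001 0.0015 0.036;0 0 0 0 -0.001 0.0015 0.036' 45
python3 - <<'E'
from h import *
go(O+F[:,2]*.045,tool(F));st()
E
```

```text
t: 3.95
tool_pos: [0.4999, 0.0686, 0.1449]
ee_rot: [0.195, 0.726, 0.637, 0.171]
contact_force: [-16.0, 0.2, 21.0]
finger_gap: 0.0394
finger_force: 42.2
rv [ 0.001 -0.     0.001] d [-0.002   0.0001  0.0011] |rv| 0.002 |d| 0.002
{'t': 3.95, 'qpos': [0.414, 0.391, -1.012, 2.34, 1.444, 0.628, -1.874], 'tool_pos': [0.5, 0.069, 0.145], 'ee_rot': [0.195, 0.726, 0.637, 0.171], 'contact_force': [-16.015, 0.219, 21.045], 'finger_force': 42.172, 'finger_gap': 0.039}
```

```bash
python3 -m handwheel '0 0 0 0 0 -0.004 0.036;0 0 0 0 0 -0.01 0.036;0 0 0 0 0 -0.02 0.036;0 0 0 0 0 -0.03 0.036;0 0 0 0 0 -0.03 0.036'
python3 - <<'E'
from h import *
go(O+F[:,2]*.17,tool(F));st()
c=manip.capture("scene");t=manip.capture("top");pickle.dump([c,t],open("c2.pkl","wb"))
z=lambda im,f:cv2.resize(im,None,fx=f,fy=f,interpolation=cv2.INTER_CUBIC)
cv2.imwrite("pics/lift.png",np.hstack([z(c["img"][210:310,300:400],4),z(t["img"][160:260,230:320],4)])[:,:,::-1])
E
```

```text
t: 4.58
tool_pos: [0.4859, 0.0703, 0.1706]
ee_rot: [0.195, 0.726, 0.636, 0.171]
contact_force: [0.1, 0.8, -2.5]
finger_gap: 0.0387
finger_force: 46.6
rv [ 0.001 -0.001 -0.   ] d [-0.0017 -0.0004 -0.0945] |rv| 0.002 |d| 0.095
{'t': 4.575, 'qpos': [0.468, 0.308, -1.057, 2.336, 1.302, 0.594, -1.753], 'tool_pos': [0.486, 0.07, 0.171], 'ee_rot': [0.195, 0.726, 0.636, 0.171], 'contact_force': [0.101, 0.751, -2.462], 'finger_force': 46.563, 'finger_gap': 0.039}
```

View pics/lift.png

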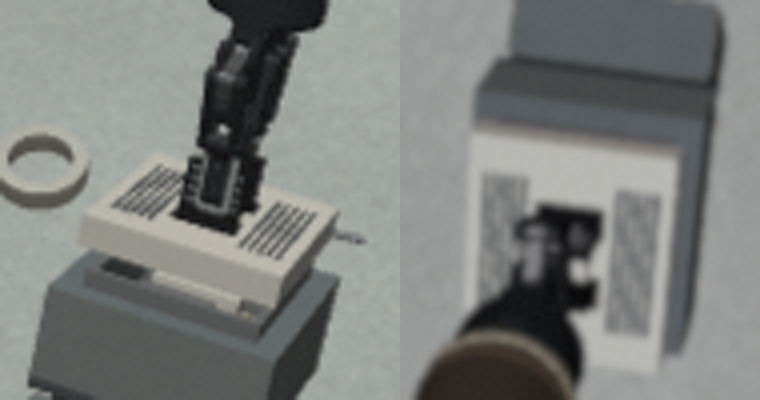

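The cover is free, clear of the neck by the picture, with a load of 2.5 N. Now I'll lift it higher.

```bash
python3 -m handwheel '0 0 0 0 0 -0.03 0.036;0 0 0 0 0 -0.06 0.036;0 0 0 0 0 -0.09 0.036;0 0 0 0 0 -0.09 0.036'
python3 - <<'E'
from h import *
go([.483,-.353,.2],tool(frame(.112,0)));st()
E
```

```text
t: 5.18
tool_pos: [0.4412, 0.0761, 0.2489]
ee_rot: [0.196, 0.726, 0.636, 0.171]
contact_force: [0.8, -0.2, -2.5]
finger_gap: 0.0384
finger_force: 46.6
rv [ 0.523  0.064 -0.239] d [-0.4199  0.0603  0.0915] |rv| 0.579 |d| 0.434
{'t': 5.175, 'qpos': [0.773, -0.017, -1.214, 2.294, 0.599, 0.476, -1.062], 'tool_pos': [0.441, 0.076, 0.249], 'ee_rot': [0.196, 0.726, 0.636, 0.171], 'contact_force': [0.828, -0.178, -2.525], 'finger_force': 46.627, 'finger_gap': 0.038}
```

```bash
python3 -m handwheel '0.052 0.006 -0.024 -0.042 0.006 0.009 0.036;0.105 0.013 -0.048 -0.084 0.012 0.018 0.036;0.157 0.019 -0.072 -0.126 0.018 0.027 0.036;0.209 0.026 -0.096 -0.168 0.024 0.037 0.036;0.262 0.032 -0.12 -0.21 0.03 0.046 0.036;0.314 0.038 -0.143 -0.252 0.036 0.055 0.036;0.366 0.045 -0.167 -0.294 0.042 0.064 0.036;0.418 0.051 -0.191 -0.336 0.048 0.073 0.036;0.471 0.058 -0.215 -0.378 0.054 0.082 0.036;0.523 0.064 -0.239 -0.42 0.06 0.0915 0.036;0.523 0.064 -0.239 -0.42 0.06 0.0915 0.036;0.523 0.064 -0.239 -0.42 0.06 0.0915 0.036'
python3 - <<'E'
from h import *
go([.483,-.353,.056],tool(frame(.112,0)));st()
E
```

```text
t: 6.68
tool_pos: [0.4829, -0.3523, 0.1972]
ee_rot: [-0.002, 0.666, 0.746, 0.0]
contact_force: [0.3, 0.8, -1.2]
finger_gap: 0.0384
finger_force: 46.6
rv [-0.002 -0.003  0.001] d [-0.0011  0.0003  0.1412] |rv| 0.004 |d| 0.141
{'t': 6.675, 'qpos': [1.069, 0.565, -0.789, 1.658, 0.438, 1.108, 0.269], 'tool_pos': [0.483, -0.352, 0.197], 'ee_rot': [-0.002, 0.666, 0.746, 0.0], 'contact_force': [0.314, 0.812, -1.187], 'finger_force': 46.598, 'finger_gap': 0.038}
```

```bash
python3 -m handwheel '-0.002 -0.003 0 -0.001 0 0.04 0.036;-0.002 -0.003 0 -0.001 0 0.08 0.036;-0.002 -0.003 0 -0.001 0 0.115 0.036;-0.002 -0.003 0 -0.001 0 0.135 0.036;-0.002 -0.003 0 -0.001 0 0.141 0.036;-0.002 -0.003 0 -0.001 0 0.141 0.036'
python3 - <<'E'
from h import *
go([.483,-.353,.049],tool(frame(.112,0)));st()
c=manip.capture("scene");t=manip.capture("top");pickle.dump([c,t],open("c3.pkl","wb"))
z=lambda im,f:cv2.resize(im,None,fx=f,fy=f,interpolation=cv2.INTER_CUBIC)
cv2.imwrite("pics/pad.png",np.hstack([z(c["img"][200:320,150:270],3.2),z(t["img"][180:300,370:490],3.2)])[:,:,::-1])
E
```

```text
t: 7.42
tool_pos: [0.4835, -0.3537, 0.0579]
ee_rot: [0.001, 0.666, 0.746, -0.0]
contact_force: [0.0, -0.2, -0.8]
finger_gap: 0.0384
finger_force: 46.6
rv [0.001 0.002 0.002] d [ 0.0008 -0.0004  0.0089] |rv| 0.003 |d| 0.009
{'t': 7.425, 'qpos': [1.0, 0.716, -0.688, 1.786, 0.589, 0.853, 0.146], 'tool_pos': [0.483, -0.354, 0.058], 'ee_rot': [0.001, 0.666, 0.746, -0.0], 'contact_force': [0.005, -0.192, -0.789], 'finger_force': 46.615, 'finger_gap': 0.038}
```

View pics/pad.png

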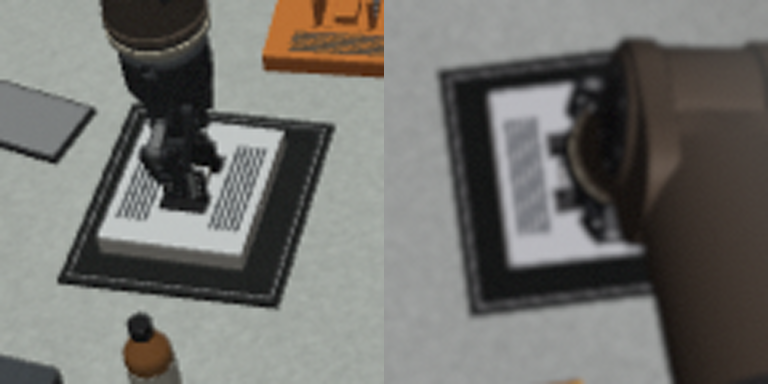

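The cover hovers over the middle of the pad, square to it and within its borders. I'll lower it until it touches.

```bash
python3 -m handwheel '0 0 0 0 0 0.004 0.036;0 0 0 0 0 0.007 0.036;0 0 0 0 0 0.009 0.036;0 0 0 0 0 0.009 0.036'; python3 -m handwheel '0 0 0 0 0 0.001 0.036;0 0 0 0 0 0.001 0.036'
```

```text
t: 8.02
tool_pos: [0.4832, -0.3542, 0.0502]
ee_rot: [0.002, 0.666, 0.746, -0.001]
contact_force: [-7.5, 1.2, 21.0]
finger_gap: 0.0385
finger_force: 52.7
t: 8.28
tool_pos: [0.4832, -0.3542, 0.0502]
ee_rot: [0.002, 0.666, 0.746, -0.001]
contact_force: [-9.5, 3.3, 31.9]
finger_gap: 0.0388
finger_force: 55.4
```

```bash
python3 -m handwheel '0 0 0 0 0 -0.0025 0.036;0 0 0 0 0 -0.0025 0.036'; python3 -m handwheel '0 0 0 0 0 0 0.045;0 0 0 0 0 0 0.052;0 0 0 0 0 0 0.06;0 0 0 0 0 0 0.075;0 0 0 0 0 0 0.085;0 0 0 0 0 0 0.085;0 0 0 0 0 0 0.085'; python3 -m handwheel '0 0 0 0 0 -0.02 0.085;0 0 0 0 0 -0.07 0.085;0 0 0 0 0 -0.12 0.085;0 0 0 0 0 -0.17 0.085;0 0 0 0 0 -0.17 0.085'
python3 - <<'E'
from h import *
st();go(O+F[:,2]*.17,tool(F))
E
```

```text
t: 8.52
tool_pos: [0.4832, -0.3542, 0.0503]
ee_rot: [0.001, 0.666, 0.746, -0.001]
contact_force: [-2.8, -0.1, 9.3]
finger_gap: 0.0384
finger_force: 49.9
t: 9.4
tool_pos: [0.483, -0.3538, 0.0497]
ee_rot: [0.001, 0.666, 0.746, -0.0]
contact_force: [0.4, -0.0, 0.7]
finger_gap: 0.085
finger_force: 0.0
t: 10.02
tool_pos: [0.4853, -0.3537, 0.2254]
ee_rot: [0.005, 0.666, 0.746, 0.0]
contact_force: [0.1, 0.1, -0.6]
finger_gap: 0.0848
finger_force: 0.0
{'t': 10.025, 'qpos': [1.079, 0.537, -0.804, 1.628, 0.42, 1.147, 0.286], 'tool_pos': [0.485, -0.354, 0.225], 'ee_rot': [0.005, 0.666, 0.746, 0.0], 'contact_force': [0.096, 0.13, -0.602], 'finger_force': 0.0, 'finger_gap': 0.085}
rv [-0.513 -0.058  0.241] d [ 0.4309  0.0021 -0.0298] |rv| 0.57 |d| 0.432
```

Run:
```python
from h import *
c=manip.capture("scene");t=manip.capture("top");pickle.dump([c,t],open("c4.pkl","wb"))
z=lambda im,f:cv2.resize(im,None,fx=f,fy=f,interpolation=cv2.INTER_CUBIC)
o=np.zeros((600,800,3),np.uint8)
o[:300,:400]=z(c["img"][250:310,310:390],5);o[:400,400:760]=z(t["img"][175:255,240:312],5);o[300:600,:400]=z(c["img"][210:310,150:283],3)[:300,:400-1+1] if z(c["img"][210:310,150:283],3).shape[1]>=400 else np.pad(z(c["img"][210:310,150:283],3),((0,0),(0,1),(0,0)))
cv2.imwrite("pics/well.png",o[:,:,::-1])
for y in(-.03,.03):
  for x in(-.008,.008):
    P=O+F@[x,y,-.002];print(x,y,((proj(c,P)-[310,250])*5).round(0),((proj(t,P)-[240,175])*5+[400,0]).round(0))
```

```text
-0.008 -0.03 [146. 131.] [628. 226.]
0.008 -0.03 [137. 140.] [631. 198.]
-0.008 0.03 [254. 165.] [516. 211.]
0.008 0.03 [246. 175.] [518. 183.]
```

View pics/well.png

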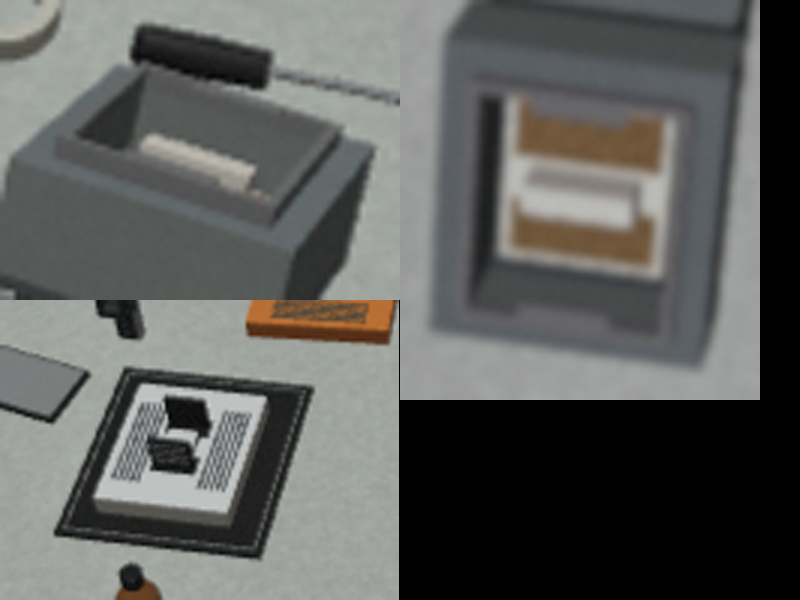

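The cover lies flat on the pad with its tabs up. The rib top appears in the top view at crop (522–636, 188–230), within about 1 px of the prediction. Going back over the well with the fingers at 50 mm.

```bash
python3 -m handwheel '-0.102 -0.012 0.048 0.086 0 -0.006 0.05;-0.102 -0.012 0.048 0.086 0 -0.006 0.05;-0.205 -0.023 0.096 0.172 0.001 -0.012 0.05;-0.308 -0.035 0.145 0.258 0.001 -0.018 0.05;-0.41 -0.046 0.193 0.345 0.002 -0.024 0.05;-0.513 -0.058 0.241 0.431 0.002 -0.03 0.05;-0.513 -0.058 0.241 0.431 0.002 -0.03 0.05;-0.513 -0.058 0.241 0.431 0.002 -0.03 0.05;-0.513 -0.058 0.241 0.431 0.002 -0.03 0.05;-0.513 -0.058 0.241 0.431 0.002 -0.03 0.05;-0.513 -0.058 0.241 0.431 0.002 -0.03 0.05;-0.513 -0.058 0.241 0.431 0.002 -0.03 0.05'
python3 - <<'E'
from h import *
st();go(O+F[:,2]*.06,tool(F))
E
```

```text
t: 11.62
tool_pos: [0.4361, 0.0737, 0.2486]
ee_rot: [0.191, 0.728, 0.636, 0.169]
contact_force: [0.1, -0.2, -0.1]
finger_gap: 0.0501
finger_force: 0.0
{'t': 11.625, 'qpos': [0.844, -0.038, -1.253, 2.295, 0.516, 0.463, -0.97], 'tool_pos': [0.436, 0.074, 0.249], 'ee_rot': [0.191, 0.728, 0.636, 0.169], 'contact_force': [0.11, -0.243, -0.086], 'finger_force': 0.0, 'finger_gap': 0.05}
rv [-0.008 -0.002 -0.004] d [0.0011 0.0045 0.1079] |rv| 0.009 |d| 0.108
```

```bash
python3 -m handwheel '-0.008 -0.002 -0.004 0.001 0.0045 0.04 0.05;-0.008 -0.002 -0.004 0.001 0.0045 0.08 0.05;-0.008 -0.002 -0.004 0.001 0.0045 0.108 0.05;-0.008 -0.002 -0.004 0.001 0.0045 0.108 0.05'
python3 - <<'E'
from h import *
st();go(O+F[:,2]*-.008,tool(F))
E
```

```text
t: 12.12
tool_pos: [0.4926, 0.0692, 0.1539]
ee_rot: [0.192, 0.726, 0.638, 0.169]
contact_force: [-0.6, 0.3, 0.8]
finger_gap: 0.0501
finger_force: 0.0
{'t': 12.125, 'qpos': [0.417, 0.348, -1.002, 2.34, 1.375, 0.595, -1.813], 'tool_pos': [0.493, 0.069, 0.154], 'ee_rot': [0.192, 0.726, 0.638, 0.169], 'contact_force': [-0.624, 0.296, 0.808], 'finger_force': 0.0, 'finger_gap': 0.05}
rv [-0.005 -0.002  0.004] d [-0.0017  0.0023  0.0656] |rv| 0.007 |d| 0.066
```

```bash
python3 -m handwheel '-0.005 -0.002 0.004 -0.0015 0.0015 0.02 0.05;-0.005 -0.002 0.004 -0.0015 0.0015 0.04 0.05;-0.005 -0.002 0.004 -0.0015 0.0015 0.055 0.05;-0.005 -0.002 0.004 -0.0015 0.0015 0.064 0.05;-0.005 -0.002 0.004 -0.0015 0.0015 0.064 0.05'
python3 - <<'E'
from h import *
st();go(O+F[:,2]*-.008,tool(F))
E
```

```text
t: 12.75
tool_pos: [0.5257, 0.0623, 0.1027]
ee_rot: [0.197, 0.727, 0.635, 0.172]
contact_force: [-0.4, -0.5, 0.0]
finger_gap: 0.05
finger_force: 0.0
{'t': 12.75, 'qpos': [0.346, 0.513, -0.924, 2.335, 1.644, 0.668, -2.029], 'tool_pos': [0.526, 0.062, 0.103], 'ee_rot': [0.197, 0.727, 0.635, 0.172], 'contact_force': [-0.357, -0.525, 0.04], 'finger_force': 0.0, 'finger_gap': 0.05}
rv [ 0.005  0.002 -0.003] d [ 0.0008 -0.0017  0.0044] |rv| 0.006 |d| 0.005
```

```bash
python3 -m handwheel '0.004 0.002 -0.003 0 -0.001 0.003 0.05;0.004 0.002 -0.003 0 -0.001 0.003 0.05;0.004 0.002 -0.003 0 -0.001 0.003 0.01;0.004 0.002 -0.003 0 -0.001 0.003 0.01;0.004 0.002 -0.003 0 -0.001 0.003 0.01;0.004 0.002 -0.003 0 -0.001 0.003 0.01;0.004 0.002 -0.003 0 -0.001 0.003 0.01' 45
python3 - <<'E'
from h import *
st();go(O+F[:,2]*-.008,tool(F))
E
```

```text
t: 13.62
tool_pos: [0.5262, 0.063, 0.0996]
ee_rot: [0.195, 0.726, 0.637, 0.171]
contact_force: [-3.2, -0.3, 4.9]
finger_gap: 0.0154
finger_force: 44.6
{'t': 13.625, 'qpos': [0.344, 0.521, -0.921, 2.334, 1.651, 0.667, -2.029], 'tool_pos': [0.526, 0.063, 0.1], 'ee_rot': [0.195, 0.726, 0.637, 0.171], 'contact_force': [-3.188, -0.348, 4.851], 'finger_force': 44.583, 'finger_gap': 0.015}
rv [ 0.001 -0.001  0.002] d [ 0.0001 -0.0005  0.0015] |rv| 0.002 |d| 0.002
```

Rib gripped, with a gap of 15.4 mm. Pulling straight out.

```bash
python3 -m handwheel '0 0 0 0 0 -0.005 0.01;0 0 0 0 0 -0.015 0.01;0 0 0 0 0 -0.03 0.01;0 0 0 0 0 -0.05 0.01;0 0 0 0 0 -0.07 0.01;0 0 0 0 0 -0.095 0.01;0 0 0 0 0 -0.12 0.01;0 0 0 0 0 -0.145 0.01;0 0 0 0 0 -0.165 0.01;0 0 0 0 0 -0.165 0.01;0 0 0 0 0 -0.165 0.01'
python3 - <<'E'
from h import *
st();go([.427,.356,.25],tool(frame(-np.pi+.18,0)));go([.427,.356,.25],tool(frame(.18,0)))
E
```

```text
t: 15.0
tool_pos: [0.4445, 0.073, 0.2419]
ee_rot: [0.195, 0.726, 0.637, 0.171]
contact_force: [-0.3, -0.2, -2.3]
finger_gap: 0.0148
finger_force: 44.1
{'t': 15.0, 'qpos': [0.725, 0.015, -1.183, 2.302, 0.683, 0.48, -1.143], 'tool_pos': [0.444, 0.073, 0.242], 'ee_rot': [0.195, 0.726, 0.637, 0.171], 'contact_force': [-0.292, -0.237, -2.35], 'finger_force': 44.065, 'finger_gap': 0.015}
rv [ 0.117 -0.737  2.742] d [ 0.2783 -0.0429 -0.0344] |rv| 2.841 |d| 0.284
rv [ 0.521  0.082 -0.304] d [ 0.2783 -0.0429 -0.0344] |rv| 0.609 |d| 0.284
```

```bash
python3 -m handwheel '0.065 0.01 -0.038 0.035 -0.005 -0.004 0.01;0.13 0.02 -0.076 0.07 -0.011 -0.009 0.01;0.195 0.031 -0.114 0.104 -0.016 -0.013 0.01;0.26 0.041 -0.152 0.139 -0.021 -0.017 0.01;0.326 0.051 -0.19 0.174 -0.027 -0.021 0.01;0.391 0.062 -0.228 0.209 -0.032 -0.026 0.01;0.456 0.072 -0.266 0.243 -0.037 -0.03 0.01;0.521 0.082 -0.304 0.278 -0.043 -0.034 0.01;0.521 0.082 -0.304 0.278 -0.043 -0.034 0.01;0.521 0.082 -0.304 0.278 -0.043 -0.034 0.01;0.521 0.082 -0.304 0.278 -0.043 -0.034 0.01;0.521 0.082 -0.304 0.278 -0.043 -0.034 0.01'
python3 - <<'E'
from h import *
st();go([.427,.356,.07],tool(frame(.18,0)))
E
```

```text
t: 16.5
tool_pos: [0.4271, 0.3554, 0.2501]
ee_rot: [0.0, 0.641, 0.768, 0.0]
contact_force: [-0.3, -0.5, -1.7]
finger_gap: 0.0152
finger_force: 44.2
{'t': 16.5, 'qpos': [-0.014, 0.588, -1.177, 1.683, 0.569, 1.262, -1.134], 'tool_pos': [0.427, 0.355, 0.25], 'ee_rot': [0.0, 0.641, 0.768, 0.0], 'contact_force': [-0.336, -0.492, -1.686], 'finger_force': 44.249, 'finger_gap': 0.015}
rv [ 0.001  0.    -0.   ] d [ 7.000e-04 -1.000e-04  1.801e-01] |rv| 0.001 |d| 0.18
```

```bash
python3 -m handwheel '0 0 0 0.0005 0 0.04 0.01;0 0 0 0.0005 0 0.08 0.01;0 0 0 0.0005 0 0.12 0.01;0 0 0 0.0005 0 0.155 0.01;0 0 0 0.0005 0 0.178 0.01;0 0 0 0.0005 0 0.183 0.01;0 0 0 0.0005 0 0.183 0.01'
python3 - <<'E'
from h import *
st();go([.427,.356,.061],tool(frame(.18,0)))
c=manip.capture("scene");t=manip.capture("top")
z=lambda im,f:cv2.resize(im,None,fx=f,fy=f,interpolation=cv2.INTER_CUBIC)
cv2.imwrite("pics/bx.png",np.hstack([z(c["img"][220:340,410:520],3.5),z(t["img"][195:315,120:230],3.5)])[:,:,::-1])
E
```

```text
t: 17.38
tool_pos: [0.4269, 0.3574, 0.0679]
ee_rot: [-0.0, 0.64, 0.768, 0.001]
contact_force: [-0.8, -0.1, -1.0]
finger_gap: 0.0151
finger_force: 44.2
{'t': 17.375, 'qpos': [-0.131, 0.776, -1.0, 1.872, 0.803, 0.959, -1.323], 'tool_pos': [0.427, 0.357, 0.068], 'ee_rot': [-0.0, 0.64, 0.768, 0.001], 'contact_force': [-0.824, -0.133, -1.014], 'finger_force': 44.156, 'finger_gap': 0.015}
rv [ 0.    -0.001  0.001] d [-0.0014 -0.0002  0.0069] |rv| 0.002 |d| 0.007
```

No contact yet, and the pose is level. I'll lower gently to touch.

```bash
python3 -m handwheel '0 0 0 0 0 0.003 0.01;0 0 0 0 0 0.006 0.01;0 0 0 0 0 0.006 0.01'; python3 -m handwheel '0 0 0 0 0 0.001 0.01;0 0 0 0 0 0.001 0.01'
```

```text
t: 17.85
tool_pos: [0.4266, 0.3568, 0.061]
ee_rot: [-0.0, 0.64, 0.768, -0.0]
contact_force: [-0.1, -0.4, -2.7]
finger_gap: 0.0152
finger_force: 44.2
t: 18.1
tool_pos: [0.4267, 0.357, 0.0605]
ee_rot: [-0.0, 0.64, 0.768, 0.0]
contact_force: [-1.3, -2.3, 3.1]
finger_gap: 0.0152
finger_force: 44.9
```

```bash
python3 -m handwheel '0 0 0 0 0 0 0.018;0 0 0 0 0 0 0.025;0 0 0 0 0 0 0.035;0 0 0 0 0 0 0.05;0 0 0 0 0 0 0.05;0 0 0 0 0 0 0.05'; python3 -m handwheel '0 0 0 0 0 -0.02 0.05;0 0 0 0 0 -0.06 0.05;0 0 0 0 0 -0.11 0.05;0 0 0 0 0 -0.16 0.05;0 0 0 0 0 -0.2 0.05;0 0 0 -0.05 0 -0.22 0.05;0 0 0 -0.1 0 -0.22 0.05;0 0 0 -0.15 0 -0.22 0.05;0 0 0 -0.15 0 -0.22 0.05;0 0 0 -0.15 0 -0.22 0.05'
python3 - <<'E'
from h import *
st()
c=manip.capture("scene");t=manip.capture("top")
cv2.imwrite("pics/end.png",np.vstack([c["img"][190:360,120:520],t["img"][130:330,110:510]])[:,:,::-1].repeat(1,0))
E
```

```text
t: 18.85
tool_pos: [0.4266, 0.357, 0.0601]
ee_rot: [-0.0, 0.64, 0.768, 0.0]
contact_force: [-0.6, 0.1, -0.4]
finger_gap: 0.05
finger_force: 0.0
t: 20.1
tool_pos: [0.4534, 0.2099, 0.2811]
ee_rot: [-0.0, 0.64, 0.768, 0.001]
contact_force: [-0.4, 1.0, 0.3]
finger_gap: 0.0501
finger_force: 0.0
{'t': 20.1, 'qpos': [0.349, 0.457, -1.218, 1.763, 0.452, 1.242, -0.806], 'tool_pos': [0.453, 0.21, 0.281], 'ee_rot': [-0.0, 0.64, 0.768, 0.001], 'contact_force': [-0.36, 0.953, 0.279], 'finger_force': 0.0, 'finger_gap': 0.05}
```

View pics/end.png

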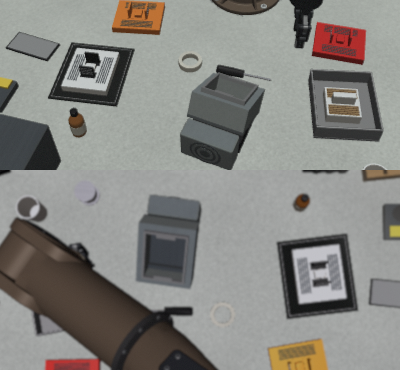

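The final picture shows the cover flat inside the pad's border with its tabs up. The filter lies flat in the box, rib up, at about (343,103), and the bystanders haven't moved. Handing in.

```bash
python3 -c "
from plant import manip;print(manip.sign_off())"
```

```text
the job is handed in; nothing more can be done
None
```

The cover lies flat on the work pad with its tabs up, and the used filter lies flat in the waste box with its rib up; I handed the job in at about 20 s, with the bystanders unmoved in the final picture.

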